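# Put the hot-air nozzles away in their caddy

### The job

Clear the four steel hot-air nozzles (the ones with an open round collar tube on top) from the repair mat into the grey caddy: each goes into the bin of its own outline and size - large square, small square, oblong, round - and stands upright on the bin's floor, collar up. Leave the finned heatsink and the solid steel weight with the little knob where they are on the mat.

Things in the scene. Friction and masses are not known exactly. Their poses are not given: they have to be found in the camera images.
- nozzle_large_square_center (a point): Large square hot-air nozzle: its lower part is a square block 40 x 40 mm, 20 mm high, sides along x and y. On top: a round collar tube (the part to grip), 22 mm diameter, 40 mm tall, dark open mouth. Whole nozzle 60 mm tall, bare steel, about 80 g, standing upright, collar up. This point: its centre, 30 mm above its underside; z up along the collar.
- nozzle_small_square_center (a point): Small square hot-air nozzle: its lower part is a square block 26 x 26 mm, 20 mm high, sides along x and y. On top: a round collar tube (the part to grip), 22 mm diameter, 40 mm tall, dark open mouth. Whole nozzle 60 mm tall, bare steel, about 80 g, standing upright, collar up. This point: its centre, 30 mm above its underside; z up along the collar.
- nozzle_oblong_center (a point): Oblong hot-air nozzle: its lower part is a block 58 mm long along x, 24 mm along y, 20 mm high. On top: a round collar tube (the part to grip), 22 mm diameter, 40 mm tall, dark open mouth. Whole nozzle 60 mm tall, bare steel, about 80 g, standing upright, collar up. This point: its centre, 30 mm above its underside; z up along the collar.
- nozzle_round_center (a point): Round hot-air nozzle: its lower part is a disc of 36 mm diameter, 20 mm high. On top: a round collar tube (the part to grip), 22 mm diameter, 40 mm tall, dark open mouth. Whole nozzle 60 mm tall, bare steel, about 80 g, standing upright, collar up. This point: its centre, 30 mm above its underside; z up along the collar.
- heatsink_center (a point): Look-alike, not a nozzle: a square finned aluminium heatsink, 40 x 40 x 24 mm, with no collar. Stays where it is. This point is its centre, 12 mm above its underside.
- weight_center (a point): Look-alike, not a nozzle: a round solid steel hold-down weight, 36 mm diameter, 37 mm tall with its small solid knob (16 mm) and no open collar. Stays where it is. This point is 18 mm above its underside.
- bin_large_square: Large square bin, for the large square nozzle: inside 60 x 60 mm, sides along x and y. One of four fixed bins, in any order, in a low grey caddy tray 190 mm square. White rim, dark floor, walls 3 mm thick. Origin: centre of its underside; inner floor 5 mm, rim 18 mm above it; z up.
- bin_small_square: Small square bin, for the small square nozzle: inside 46 x 46 mm, sides along x and y. One of four fixed bins, in any order, in a low grey caddy tray 190 mm square. White rim, dark floor, walls 3 mm thick. Origin: centre of its underside; inner floor 5 mm, rim 18 mm above it; z up.
- bin_oblong: Oblong bin, for the oblong nozzle: inside 78 mm along x, 44 mm along y. One of four fixed bins, in any order, in a low grey caddy tray 190 mm square. White rim, dark floor, walls 3 mm thick. Origin: centre of its underside; inner floor 5 mm, rim 18 mm above it; z up.
- bin_round: Round bin, for the round nozzle: inside diameter 58 mm. One of four fixed bins, in any order, in a low grey caddy tray 190 mm square. White rim, dark floor, walls 3 mm thick. Origin: centre of its underside; inner floor 5 mm, rim 18 mm above it; z up.

How it is judged:
By the outcome, as a careful person would: the job done as asked, in the order asked, and still so for the second after the job is handed in, with the robot touching nothing.
It also fails if it takes over 109 s, if anything falls off the work surface, if the arm or the gripper's body presses on something with over 40 N, if the wrist force passes 120 N, or if a joint passes its speed limit or range.

### The arm

A 7-joint arm with a two-finger parallel gripper is mounted at the origin on the work surface. World frame = base frame: x ahead of the robot, y to its left, z up, the work surface at z = 0. Lengths are in m, angles in rad, forces in N, time in s.
With the tool pointing down it reaches from about 0.425 to 0.875 m from the base axis. Payload 4.7 kg.
Tool frame: the origin (TCP) lies on the centre line of the jaws, within the pads' length; the fingertips stand 8 mm ahead of it and the grasp point (between the pads) lies 11 mm behind it; z points along the fingers, y is the direction in which the jaws open and shut (so a half turn about z gives the same grasp; the last joint's range is limited). The gripper opens to 87 mm and grips with 3 to 60 N. Pads are 19 mm wide; open, the fingers measure 117 mm over their backs; the gripper's body (75 mm by 190 mm) begins 51 mm behind the grasp point.
Start: joints at [1.292, 0.321, -0.07, 1.45, 0.023, 1.371, -0.057], TCP at [0.188, -0.622, 0.231] pointing down, gripper open.
Joint ranges: [-2.86, 2.86], [-0.3, 2.09], [-1.38, 1.24], [0.06, 2.45], [-1.56, 4.7], [0.09, 2.05], [-2.69, 2.69]. Speed limits (rad/s): [2.57, 2.57, 3.14, 3.14, 3.14, 3.14, 3.14].

### API

Orientations are given as a rotation vector (axis times angle).
In Python, from bench import ctrl, cams, workorder gives the robot as it stands. The module is installed in compiled form; this text tells all that it offers.
- The arm moves only by the tool carry_out, never from a script. Its argument "rows" is a list of rows, each an object with "offset": the shift along the tool's x, y, z in m, a list of three; "rot": the turn, a rotation vector about the tool's x, y, z in degrees, a list of three; "gripper": the opening, from 0 (shut) to 1 (fully open). In form: [{"offset": [dx, dy, dz], "rot": [rx, ry, rz], "gripper": gripper}, ...]. A call has 1 to 10 rows; each row shifts and turns the commanded pose from where the row before left it, along the tool's axes as they then stand; what a row does not reach is not made up. A row lasts 1/8 s, in which the tool goes at most 62.5 mm and 10.7 degrees, less where a joint would pass 70% of its speed; a pose out of reach is approached as far as the arm can. A call is refused whole if a number of a shift passes 0.0625 or a number of a turn 10.7, either way. A call with a gripper value outside its range is refused whole. The fingers move at their own pace and stop on an object; "grip_force" is the grip in N (left out, the last holds). Time passes only in rows, so rows that do not move let the fingers close. It gives the time, the measured TCP pose, the force and the opening at its end, in the units of the state.
- ctrl.get_state(): the state, without advancing time (a new reading comes with each control period).
- cams.get_image(name): name is "scene" or "top" or "wrist"; returns a dict with "img" (480x640x3 uint8, red, green, blue), "vfov" (degrees; the focal length in pixels is half the picture's height over the tangent of half this angle, whatever the lens; pixels are square), "cx", "cy" (the principal point, pixels), "R" (3x3) and "t" (3): a world point X has camera coordinates R X + t. Camera axes: x right, y down, z forward; pixel columns grow to the right and rows downward; lengths in m; the calibration is good to about 2 mm. A picture is of the moment at which its call begins. There is no depth.
- workorder.close_job(): hands the job in, once; it reports no verdict.
The state is a dict: "time": time; "joint_positions": joint angles; "qd": joint speeds; "joint_torque": joint torques, N m; "position": TCP position; "tool_rot": TCP orientation; "ft_force": force on the tool from outside, world axes, zero at the start; "torque": the same for the moment, N m; "grip_width": opening from 0.0 (shut) to 1.0 (fully open).
Only numpy, scipy, OpenCV 4.12 (cv2) and the standard library are available. Lean on these libraries where they do the work, as an engineer would, in place of code of your own. Each camera call takes 0.05 s, during which the arm holds its last target.

## Working session

There is one attempt and no reset: what is moved stays moved. The work goes in short steps, Python scripts to look and compute and a tool call to move; the robot and the scene stay as the last step left them, time stands still between calls to the robot, and variables do not carry over. Pictures are saved under pics/ and viewed, and the job is handed in when it is done.

Besides the shell and the picture viewer there is one more tool, called after ">>>" by a JSON object that holds its "op" and its "data". carry_out: Moves the arm, as the interface text tells. Its arguments: {"type":"object","properties":{"rows":{"type":"array"},"grip_force":{"type":"number"}},"required":["rows"]}

```bash
ls; mkdir -p pics; python3 - <<'E'
from bench import ctrl,cams
import cv2,pickle
s=ctrl.get_state();print(s)
for n in("scene","top","wrist"):
    d=cams.get_image(n);pickle.dump(d,open(f"pics/{n}0.pkl","wb"))
    cv2.imwrite(f"pics/{n}0.png",d["img"][:,:,::-1]);print(n,d["vfov"],d["cx"],d["cy"],d["R"],d["t"])
E
```

```text
pics
{'time': 0.0, 'joint_positions': array([ 1.29208979,  0.32183781, -0.07008327,  1.45169875,  0.02263328,
        1.37077605, -0.05687915]), 'qd': array([-0.0004984 , -0.00154421,  0.00115524,  0.00028204,  0.00017906,
        0.0013581 , -0.00071584]), 'joint_torque': array([-1.53715973e-04, -4.91290390e+01, -4.04249439e-01, -3.12525201e+01,
       -6.41333009e-02,  4.38219379e-02,  1.74181118e-04]), 'position': array([ 0.1874004 , -0.62183275,  0.22943995]), 'tool_rot': array([-3.10610270e+00, -4.58111432e-01,  6.45698666e-04]), 'ft_force': array([0.09318279, 0.20758381, 0.08013224]), 'torque': array([ 0.00584603, -0.05565091, -0.01563191]), 'grip_width': 0.9969568822219435}
scene 45.94490459179302 318.8497393803232 234.44527355590526 [[-0.65424699  0.75626807  0.0044139 ]
 [ 0.63457552  0.55212721 -0.54080444]
 [-0.41143017 -0.35101873 -0.84113677]] [ 0.34532443 -0.30457522  1.20281123]
top 44.892461809341825 316.58852036268735 243.4149824002738 [[ 0.01964392 -0.99979941 -0.00390508]
 [-0.99795138 -0.01936945 -0.06097424]
 [ 0.06088637  0.00509485 -0.9981317 ]] [-0.01309732  0.52802079  1.01459312]
wrist 65.43587943943365 316.5390628879818 238.35384486368102 [[ 0.28812882 -0.95759024 -0.00164698]
 [-0.92300393 -0.27817942  0.26585703]
 [-0.25504025 -0.07508091 -0.96401106]] [-0.64957587 -0.03288306  0.38993508]
```

View pics/top0.png

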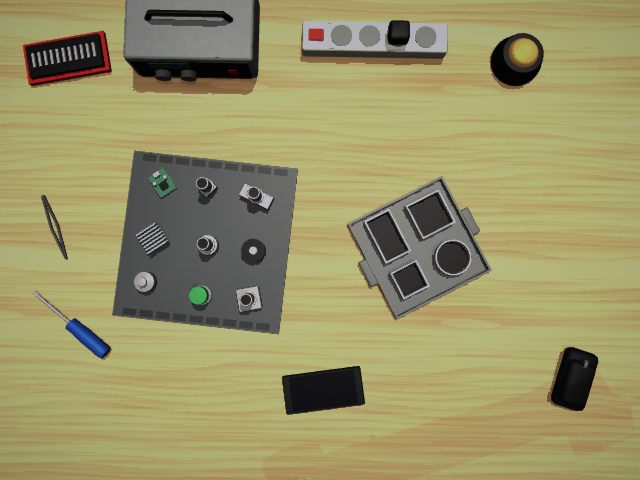

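View pics/scene0.png

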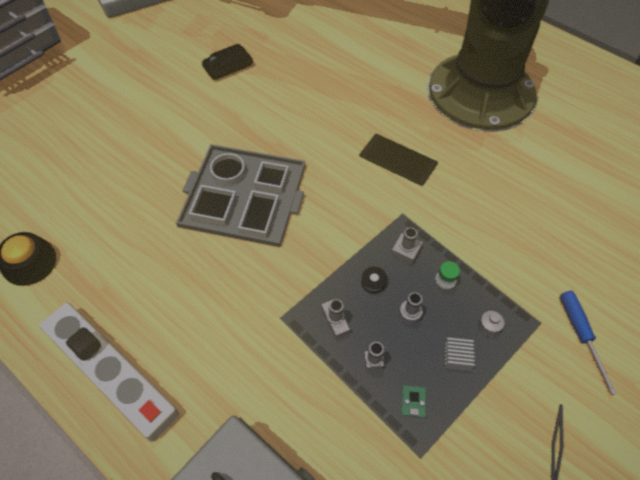

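View pics/wrist0.png

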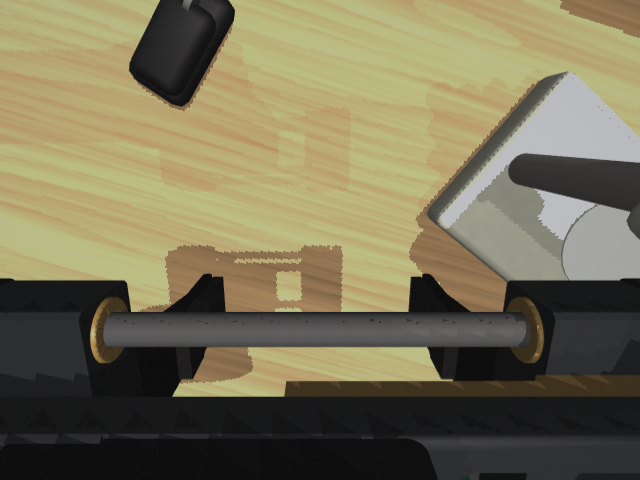

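```bash
python3 - <<'E'
import cv2
t=cv2.imread("pics/top0.png")
cv2.imwrite("pics/t_mat.png",cv2.resize(t[150:330,110:300],None,fx=4,fy=4,interpolation=cv2.INTER_CUBIC)[:600*2][:720])
a=cv2.resize(t[165:325,180:280],None,fx=6,fy=6,interpolation=cv2.INTER_CUBIC)
cv2.imwrite("pics/t_a.png",cv2.resize(t[165:265,180:300],None,fx=6,fy=6,interpolation=cv2.INTER_CUBIC))
cv2.imwrite("pics/t_b.png",cv2.resize(t[225:325,180:300],None,fx=6,fy=6,interpolation=cv2.INTER_CUBIC))
cv2.imwrite("pics/t_c.png",cv2.resize(t[170:325,340:500],None,fx=4,fy=4,interpolation=cv2.INTER_CUBIC)[:600])
s=cv2.imread("pics/scene0.png")
cv2.imwrite("pics/s_a.png",cv2.resize(s[215:375,310:470],None,fx=3.7,fy=3.7,interpolation=cv2.INTER_CUBIC))
E
```

```text
(no output)
```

View pics/t_a.png

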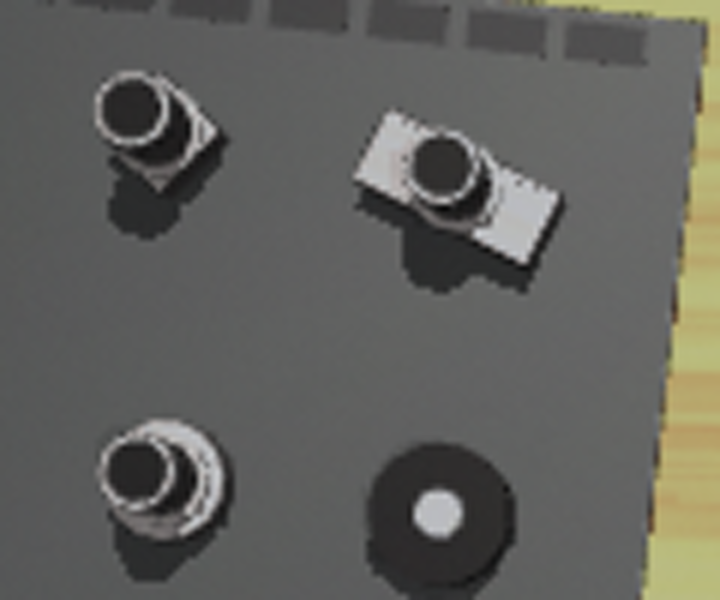

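View pics/t_b.png

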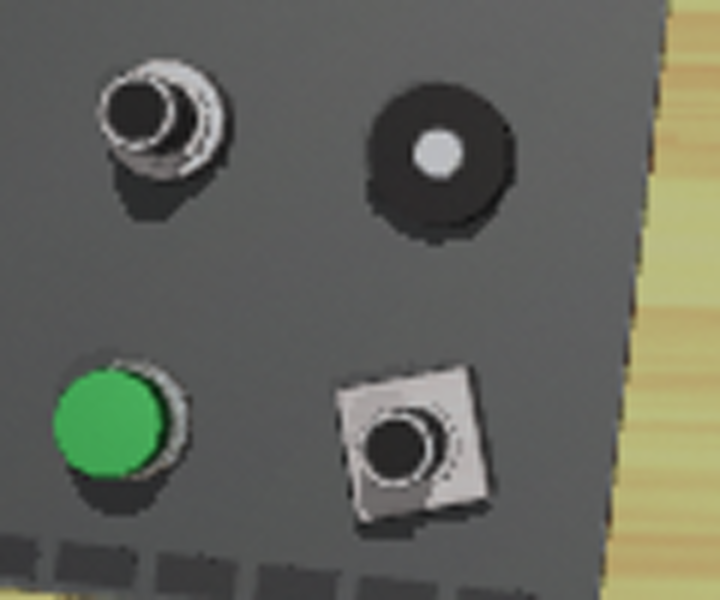

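View pics/t_c.png

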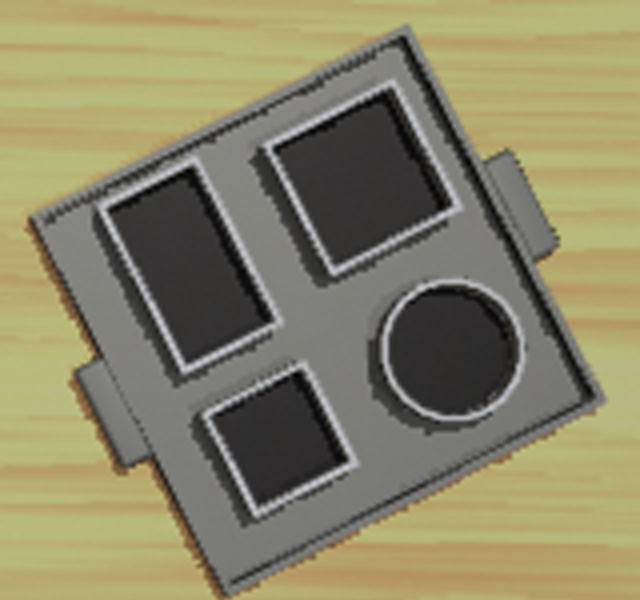

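View pics/s_a.png

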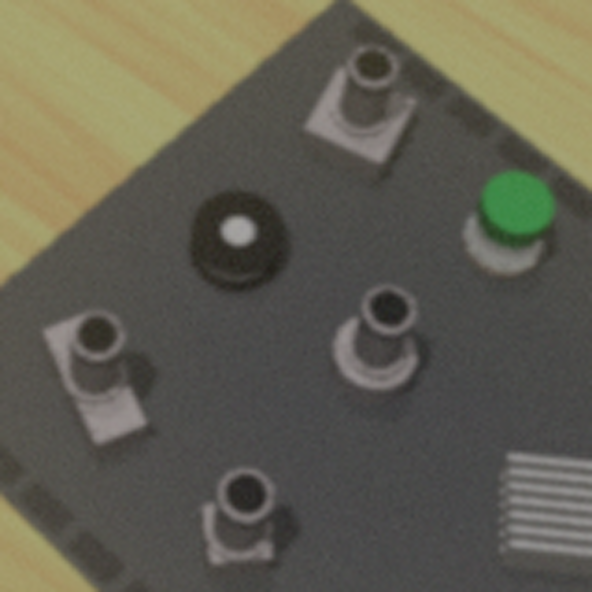

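```bash
cat > h.py <<'E'
import numpy as np,pickle,cv2
from scipy.optimize import least_squares
def load(n): return pickle.load(open(f"pics/{n}.pkl","rb"))
def K(d):
    f=240/np.tan(np.radians(d["vfov"])/2);return f
def proj(d,X):
    c=np.asarray(X)@d["R"].T+d["t"];f=K(d);return np.stack([f*c[...,0]/c[...,2]+d["cx"],f*c[...,1]/c[...,2]+d["cy"]],-1)
def atz(d,uv,z):
    uv=np.asarray(uv,float);f=K(d)
    r=np.stack([(uv[...,0]-d["cx"])/f,(uv[...,1]-d["cy"])/f,np.ones(uv.shape[:-1])],-1)@d["R"]
    o=-d["R"].T@d["t"];return o+r*((z-o[2])/r[...,2])[...,None]
def tri(ds,uvs):
    return least_squares(lambda X:np.concatenate([proj(d,X)-u for d,u in zip(ds,uvs)]),[.6,0,.05])
def c2p(p,k,o): return (np.asarray(p,float)+.5)/k-.5+np.array(o)
E
python3 - <<'E'
from h import *
T=load("top0");S=load("scene0")
tp=dict(small=c2p([132,109],6,[180,165]),obl=c2p([442,165],6,[180,165]),rnd=c2p([138,474],6,[180,165]),large=c2p([399,448],6,[180,225]))
sp=dict(large=[374,66],obl=[98,335],rnd=[390,308],small=[245,493])
for k in tp:
    r=tri([T,S],[tp[k],c2p(sp[k],3.7,[310,215])]);print(k,r.x.round(4),r.fun.round(2),"atz62",atz(T,tp[k],.062).round(4),np.hypot(*r.x[:2]))
def yaws(P):
    e=np.diff(np.vstack([P,P[:1]]),axis=0);return P.mean(0).round(4),np.linalg.norm(e[:,:2],axis=1).round(4),np.degrees(np.arctan2(e[:,1],e[:,0])).round(1)
print("obl",yaws(atz(T,c2p([[390,110],[355,180],[525,265],[565,198]],6,[180,165]),.022)))
print("small",yaws(atz(T,c2p([[227,139],[162,190],[110,155],[165,80]],6,[180,165]),.022)))
print("large",yaws(atz(T,c2p([[338,388],[467,367],[490,497],[360,520]],6,[180,225]),.022)))
B=dict(large=[(264,152),(396,82),(463,210),(334,276)],obl=[(98,210),(196,160),(282,322),(184,376)],small=[(200,410),(305,364),(357,463),(256,518)])
for k in B: print("bin",k,yaws(atz(T,c2p(B[k],4,[340,170]),.02)))
print("bin rnd",atz(T,c2p([453,350],4,[340,170]),.02))
s=cv2.imread("pics/scene0.png")
cv2.imwrite("pics/s_c.png",cv2.resize(s[135:255,170:315],None,fx=5,fy=5,interpolation=cv2.INTER_CUBIC))
E
```

```text
small [0.6254 0.1943 0.0639] [ 0.34 -0.23  0.35  0.01] atz62 [0.6253 0.1953 0.062 ] 0.6548970523483104
obl [0.6109 0.1064 0.0633] [ 0.08 -0.06  0.09  0.01] atz62 [0.6109 0.1067 0.062 ] 0.620047176900128
rnd [0.5215 0.1899 0.0626] [ 0.21 -0.13  0.22  0.01] atz62 [0.5213 0.1903 0.062 ] 0.5550180925974815
large [0.4287 0.1141 0.0623] [-0.08  0.05 -0.1  -0.  ] atz62 [0.4288 0.114  0.062 ] 0.44361614637339614
obl (array([0.6101, 0.1062, 0.022 ]), array([0.0232, 0.0564, 0.0231, 0.0582]), array([ 155.1, -115.5,  -29.4,   64.3]))
small (array([0.6225, 0.1932, 0.022 ]), array([0.0244, 0.0187, 0.0275, 0.0256]), array([ 129.6,   57.2,  -34.5, -132.4]))
large (array([0.4289, 0.1147, 0.022 ]), array([0.0382, 0.0385, 0.0385, 0.039 ]), array([ -79.6, -168.5,  101.1,   11.1]))
bin large (array([ 0.583 , -0.2039,  0.02  ]), array([0.0666, 0.064 , 0.0644, 0.0629]), array([ -60.9, -152. ,  118.1,   30. ]))
bin obl (array([ 0.5429, -0.1272,  0.02  ]), array([0.0489, 0.081 , 0.0495, 0.0825]), array([ -61.8, -151.4,  119.9,   28.2]))
bin small (array([ 0.4679, -0.1675,  0.02  ]), array([0.0506, 0.0489, 0.0507, 0.0532]), array([ -65.3, -151.7,  119.5,   28.2]))
bin rnd [ 0.50838633 -0.2435397   0.02      ]
```

View pics/s_c.png

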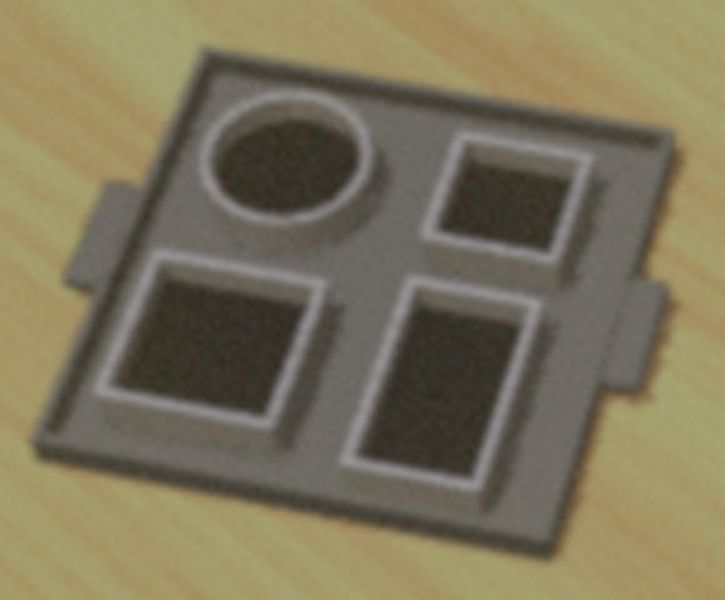

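```bash
python3 - <<'E'
from h import *
T=load("top0");S=load("scene0")
B=dict(large=[(264,152),(396,82),(463,210),(334,276)],obl=[(98,210),(196,160),(282,322),(184,376)],small=[(200,410),(305,364),(357,463),(256,518)],rnd=[(453,350)])
C=dict(large=[(150,252),(328,282),(272,432),(97,394)],obl=[(405,277),(545,292),(484,490),(342,465)],small=[(460,133),(594,153),(555,265),(422,241)],rnd=[(287,157)])
for k in B:
    r=tri([T,S],[c2p(np.mean(B[k],0),4,[340,170]),c2p(np.mean(C[k],0),5,[170,135])]);print(k,r.x.round(4),r.fun.round(2))
from scipy.spatial.transform import Rotation as R
from bench import ctrl
s=ctrl.get_state();print(R.from_rotvec(s["tool_rot"]).as_matrix().round(3))
E
```

```text
large [ 0.5838 -0.2049  0.0184] [ 0.4  -0.35  0.53  0.06]
obl [ 0.5433 -0.1277  0.0214] [ 0.37 -0.3   0.47  0.04]
small [ 0.4683 -0.1678  0.0216] [ 0.29 -0.23  0.39  0.04]
rnd [ 0.5086 -0.2435  0.022 ] [ 0.22 -0.19  0.3   0.03]
[[ 0.957  0.289 -0.   ]
 [ 0.289 -0.957  0.001]
 [-0.    -0.001 -1.   ]]
```

>>> {"op": "carry_out", "data": {"rows": [{"offset": [0,0,0],"rot": [0,0,8.4],"gripper": 0.55},{"offset": [0,0,0],"rot": [0,0,8.4],"gripper": 0.55},{"offset": [0.03,-0.052,0.005],"rot": [0,0,0],"gripper": 0.55},{"offset": [0.03,-0.052,0.005],"rot": [0,0,0],"gripper": 0.55},{"offset": [0.03,-0.052,0.005],"rot": [0,0,0],"gripper": 0.55},{"offset": [0.03,-0.052,0.005],"rot": [0,0,0],"gripper": 0.55},{"offset": [0.03,-0.052,0.005],"rot": [0,0,0],"gripper": 0.55},{"offset": [0.03,-0.052,0.005],"rot": [0,0,0],"gripper": 0.55},{"offset": [0.03,-0.052,0.005],"rot": [0,0,0],"gripper": 0.55},{"offset": [0.03,-0.052,0.005],"rot": [0,0,0],"gripper": 0.55}], "grip_force": 20}}

```text
time: 1.4
position: [0.4283, -0.2047, 0.1904]
tool_rot: [3.141, -0.001, 0.0]
ft_force: [0.7, -0.1, -0.2]
grip_width: 0.548
```

>>> {"op": "carry_out", "data": {"rows": [{"offset": [0.03,-0.052,0.005],"rot": [0,0,0],"gripper": 0.55},{"offset": [0.03,-0.052,0.005],"rot": [0,0,0],"gripper": 0.55},{"offset": [0.03,-0.052,0.005],"rot": [0,0,0],"gripper": 0.55},{"offset": [0.03,-0.052,0.005],"rot": [0,0,0],"gripper": 0.55},{"offset": [0.03,-0.052,0.005],"rot": [0,0,0],"gripper": 0.55},{"offset": [0.03,-0.05,0.005],"rot": [0,0,0],"gripper": 0.55},{"offset": [0,0,0],"rot": [0,0,0],"gripper": 0.55}]}}

```text
time: 2.28
position: [0.6077, 0.11, 0.1592]
tool_rot: [-3.137, -0.012, 0.003]
ft_force: [0.3, -0.2, -0.4]
grip_width: 0.549
```

```bash
cat > snap.py <<'E'
import sys,cv2,pickle
from bench import ctrl,cams
n,tag=sys.argv[1:3]
d=cams.get_image(n);pickle.dump(d,open(f"pics/{n}{tag}.pkl","wb"));cv2.imwrite(f"pics/{n}{tag}.png",d["img"][:,:,::-1])
s=ctrl.get_state();print(s["time"],s["position"].round(4),s["tool_rot"].round(3),s["joint_positions"].round(2),s["ft_force"].round(1))
E
python3 snap.py wrist 1
```

```text
2.325 [0.6074 0.1064 0.1594] [-3.14e+00 -7.00e-03  3.00e-03] [ 0.33  0.37 -0.68  1.61  0.24  1.25 -1.96] [ 0.5 -0.5 -0.6]
```

View pics/wrist1.png

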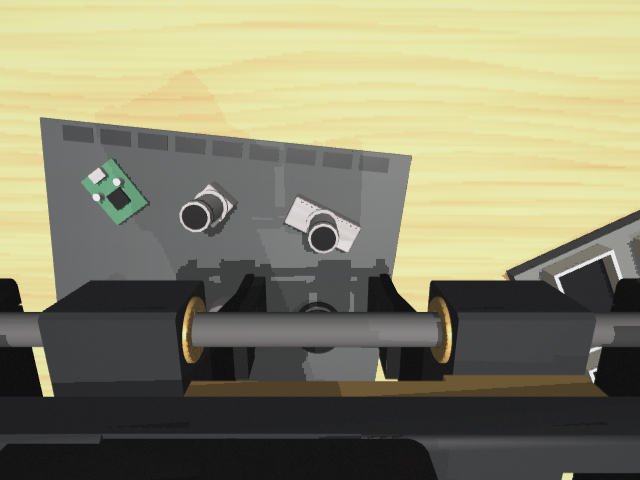

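```bash
python3 - <<'E'
from h import *
d=load("wrist1")
print(atz(d,[323,238],.0625),atz(d,[196,215],.0625))
P=atz(d,[[297,195],[360,228],[345,252],[285,220]],.0225);print(P)
im=cv2.imread("pics/wrist1.png");cv2.imwrite("pics/w1c.png",cv2.resize(im[170:260,170:370],None,fx=4,fy=4,interpolation=cv2.INTER_CUBIC))
E
```

```text
[0.6104865  0.10524266 0.0625    ] [0.6261019  0.19246612 0.0625    ]
[[0.63415134 0.12537508 0.0225    ]
 [0.60798165 0.07509586 0.0225    ]
 [0.58773155 0.08654562 0.0225    ]
 [0.6140454  0.13507349 0.0225    ]]
```

View pics/w1c.png

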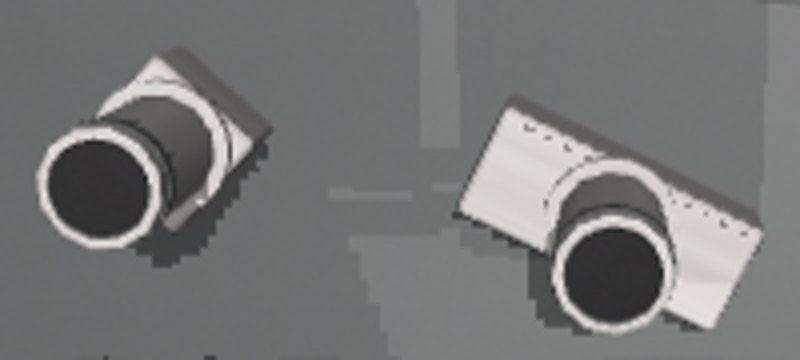

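>>> {"op": "carry_out", "data": {"rows": [{"offset": [0.0035,0,0.045],"rot": [0,0,0],"gripper": 0.55},{"offset": [0,0,0.04],"rot": [0,0,0],"gripper": 0.55},{"offset": [0,0,0.025],"rot": [0,0,0],"gripper": 0.55},{"offset": [0,0,0.014],"rot": [0,0,0],"gripper": 0.55},{"offset": [0,0,0],"rot": [0,0,0],"gripper": 0.55},{"offset": [0,0,0],"rot": [0,0,0],"gripper": 0.55}]}}

```text
time: 3.08
position: [0.6123, 0.1032, 0.0379]
tool_rot: [3.142, -0.002, 0.003]
ft_force: [-0.1, 0.2, -0.7]
grip_width: 0.554
```

```bash
python3 snap.py wrist 2;python3 snap.py scene 2; python3 - <<'E'
import cv2
im=cv2.imread("pics/scene2.png");cv2.imwrite("pics/s2c.png",cv2.resize(im[260:400,270:450],None,fx=4,fy=4,interpolation=cv2.INTER_CUBIC))
E
```

```text
3.125 [0.6124 0.1035 0.0381] [ 3.142e+00 -1.000e-03  4.000e-03] [ 0.29  0.5  -0.63  1.71  0.33  1.04 -2.02] [-0.3  1.   0.5]
3.175 [0.6123 0.1035 0.038 ] [ 3.142e+00 -1.000e-03  4.000e-03] [ 0.29  0.5  -0.63  1.71  0.33  1.04 -2.02] [-0.1  0.2 -0.1]
```

View pics/wrist2.png

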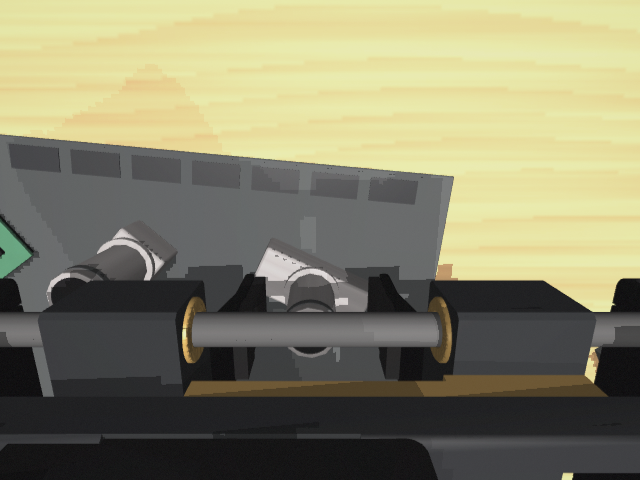

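View pics/s2c.png

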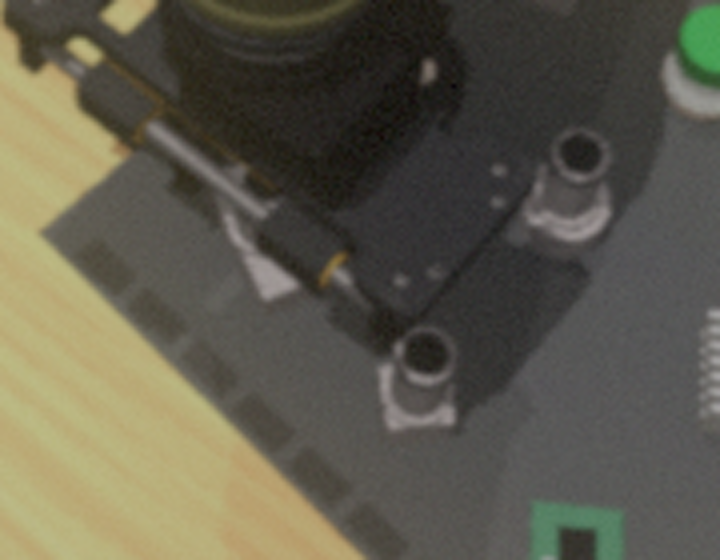

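>>> {"op": "carry_out", "data": {"rows": [{"offset": [-0.001,-0.002,0.003],"rot": [0,0,0],"gripper": 0.55},{"offset": [0,0,0],"rot": [0,0,0],"gripper": 0.15},{"offset": [0,0,0],"rot": [0,0,0],"gripper": 0.1},{"offset": [0,0,0],"rot": [0,0,0],"gripper": 0.1},{"offset": [0,0,0],"rot": [0,0,0],"gripper": 0.1},{"offset": [0,0,0],"rot": [0,0,0],"gripper": 0.1}], "grip_force": 25}}

```text
time: 3.92
position: [0.6104, 0.1054, 0.0335]
tool_rot: [3.141, -0.001, 0.0]
ft_force: [0.5, -0.0, 0.0]
grip_width: 0.245
```

>>> {"op": "carry_out", "data": {"rows": [{"offset": [0,0,-0.02],"rot": [0,0,0],"gripper": 0.1},{"offset": [0,0,-0.04],"rot": [0,0,0],"gripper": 0.1},{"offset": [0,0,-0.04],"rot": [0,0,0],"gripper": 0.1},{"offset": [0,0,-0.02],"rot": [0,0,0],"gripper": 0.1},{"offset": [-0.0135,0.0466,0],"rot": [0,0,7.2],"gripper": 0.1},{"offset": [0,0,0],"rot": [0,0,7.2],"gripper": 0.1},{"offset": [0,0,0],"rot": [0,0,7.2],"gripper": 0.1},{"offset": [0,0,0],"rot": [0,0,7.2],"gripper": 0.1},{"offset": [0,0,0],"rot": [0,0,7.2],"gripper": 0.1},{"offset": [0,0,0],"rot": [0,0,0],"gripper": 0.1}]}}

```text
time: 5.18
position: [0.5965, 0.0589, 0.1534]
tool_rot: [2.988, -0.969, -0.001]
ft_force: [0.3, -0.4, -0.1]
grip_width: 0.244
```

```bash
cat > go.py <<'E'
import sys,numpy as np
from bench import ctrl
from scipy.spatial.transform import Rotation as R
t=np.array([float(a) for a in sys.argv[1:4]]);s=ctrl.get_state();M=R.from_rotvec(s["tool_rot"]).as_matrix()
d=M.T@(t-s["position"]);n=int(np.ceil(np.abs(d).max()/.055))
print(s["time"],s["position"].round(4),"yaw",np.degrees(np.arctan2(M[1,0],M[0,0])).round(1),"d",d.round(4),n,(d/n).round(4),"q",s["joint_positions"].round(2),"grip",s["grip_width"].round(3),s["ft_force"].round(1))
E
python3 go.py .543 -.1275 .16; python3 snap.py wrist 3
```

```text
5.225 [0.5966 0.0589 0.1535] [ 2.989e+00 -9.670e-01 -1.000e-03] [ 0.33  0.32 -0.57  1.66  0.18  1.22 -2.47] [ 0.1 -0.7 -0.1]Traceback (most recent call last):
  File "go.py", line 6, in <module>
    print(s["time"],s["position"].round(4),"yaw",np.degrees(np.arctan2(M[1,0],M[0,0])).round(1),"d",d.round(4),n,(d/n).round(4),"q",s["joint_positions"].round(2),"grip",s["grip_width"].round(3),s["ft_force"].round(1))
                                                                                                                                                                         ^^^^^^^^^^^^^^^^^^^^^
AttributeError: 'float' object has no attribute 'round'
```

View pics/wrist3.png

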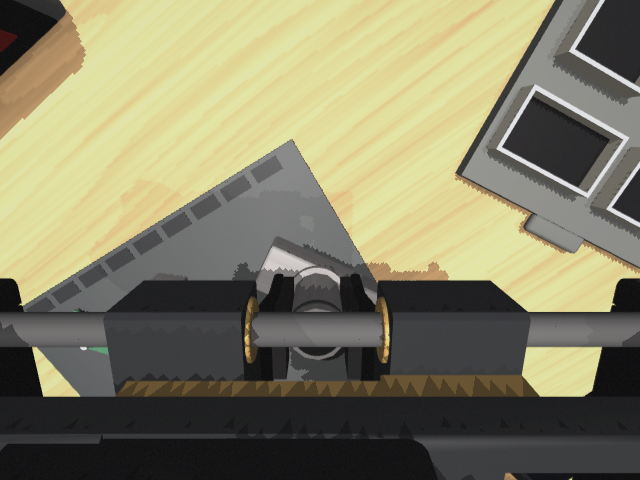

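```bash
sed -i 's/s\["grip_width"\].round(3)/round(s["grip_width"],3)/' go.py; python3 go.py .543 -.1275 .155
```

```text
5.225 [0.5966 0.0589 0.1535] yaw -35.9 d [ 0.0658  0.1825 -0.0015] 4 [ 0.0165  0.0456 -0.0004] q [ 0.33  0.32 -0.57  1.66  0.18  1.22 -2.47] grip 0.245 [ 0.1 -0.7 -0.1]
```

>>> {"op": "carry_out", "data": {"rows": [{"offset": [0.0165,0.0456,0],"rot": [0,0,0],"gripper": 0.1},{"offset": [0.0165,0.0456,0],"rot": [0,0,0],"gripper": 0.1},{"offset": [0.0165,0.0456,0],"rot": [0,0,0],"gripper": 0.1},{"offset": [0.0165,0.0456,0],"rot": [0,0,0],"gripper": 0.1},{"offset": [0,0,0],"rot": [0,0,0],"gripper": 0.1},{"offset": [0,0,0],"rot": [0,0,0],"gripper": 0.1}]}}

```text
time: 5.98
position: [0.543, -0.1269, 0.1536]
tool_rot: [-2.988, 0.969, 0.0]
ft_force: [0.6, 0.9, -0.5]
grip_width: 0.248
```

```bash
python3 go.py .543 -.1275 .045; python3 snap.py wrist 4
```

```text
5.975 [ 0.543  -0.1269  0.1536] yaw -36.0 d [0.0003 0.0006 0.1086] 2 [0.0002 0.0003 0.0543] q [ 0.61  0.21 -0.48  1.77  0.1   1.19 -2.1 ] grip 0.248 [ 0.6  0.9 -0.5]
6.025 [ 0.5433 -0.126   0.1536] [-2.988  0.967  0.   ] [ 0.61  0.21 -0.48  1.77  0.1   1.19 -2.1 ] [ 1.1 -0.4 -0.4]
```

View pics/wrist4.png

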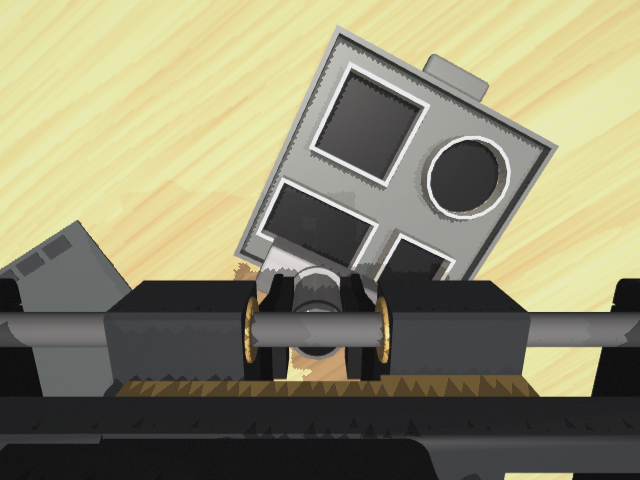

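>>> {"op": "carry_out", "data": {"rows": [{"offset": [0,0.0005,0.04],"rot": [0,0,0],"gripper": 0.1},{"offset": [0,0,0.03],"rot": [0,0,0],"gripper": 0.1},{"offset": [0,0,0.02],"rot": [0,0,0],"gripper": 0.1},{"offset": [0,0,0.01],"rot": [0,0,0],"gripper": 0.1},{"offset": [0,0,0],"rot": [0,0,0],"gripper": 0.1}]}}

```text
time: 6.65
position: [0.5427, -0.1267, 0.0532]
tool_rot: [-2.988, 0.968, 0.002]
ft_force: [-0.8, 0.4, -0.2]
grip_width: 0.244
```

```bash
python3 go.py .543 -.1275 .039; python3 - <<'E'
from h import *
d=load("wrist4")
print(atz(d,np.mean([(348,63),(430,105),(388,187),(310,149)],0),.02),atz(d,[469,178],.02))
E
```

```text
6.65 [ 0.5427 -0.1267  0.0532] yaw -35.9 d [0.0007 0.0004 0.0142] 1 [0.0007 0.0004 0.0142] q [ 0.59  0.32 -0.46  1.86  0.17  1.   -2.15] grip 0.244 [-0.8  0.4 -0.2]
[ 0.58371939 -0.20540743  0.02      ] [ 0.50717126 -0.24603436  0.02      ]
```

Bin estimates agree between cameras. Inch down to the floor.

>>> {"op": "carry_out", "data": {"rows": [{"offset": [0,0,0.008],"rot": [0,0,0],"gripper": 0.1},{"offset": [0,0,0.003],"rot": [0,0,0],"gripper": 0.1},{"offset": [0,0,0.002],"rot": [0,0,0],"gripper": 0.1},{"offset": [0,0,0],"rot": [0,0,0],"gripper": 0.1}]}}

```text
time: 7.15
position: [0.5428, -0.128, 0.0407]
tool_rot: [2.987, -0.972, 0.0]
ft_force: [-0.1, -0.3, -1.2]
grip_width: 0.244
```

>>> {"op": "carry_out", "data": {"rows": [{"offset": [0,0,0.0015],"rot": [0,0,0],"gripper": 0.1},{"offset": [0,0,0],"rot": [0,0,0],"gripper": 0.1}]}}

```text
time: 7.4
position: [0.5429, -0.128, 0.0404]
tool_rot: [2.987, -0.971, 0.001]
ft_force: [-2.5, 0.9, 8.4]
grip_width: 0.243
```

>>> {"op": "carry_out", "data": {"rows": [{"offset": [0,0,0],"rot": [0,0,0],"gripper": 0.5},{"offset": [0,0,0],"rot": [0,0,0],"gripper": 0.55},{"offset": [0,0,0],"rot": [0,0,0],"gripper": 0.55},{"offset": [0,0,-0.02],"rot": [0,0,0],"gripper": 0.55},{"offset": [0,0,-0.04],"rot": [0,0,0],"gripper": 0.55},{"offset": [0,0,-0.055],"rot": [0,0,0],"gripper": 0.55},{"offset": [0,0,0],"rot": [0,0,-9],"gripper": 0.55},{"offset": [0,0,0],"rot": [0,0,-9],"gripper": 0.55},{"offset": [0,0,0],"rot": [0,0,-9],"gripper": 0.55},{"offset": [0,0,0],"rot": [0,0,-9],"gripper": 0.55}]}}

```text
time: 8.65
position: [0.5431, -0.1279, 0.1556]
tool_rot: [3.141, 0.008, 0.002]
ft_force: [1.0, 0.2, -0.2]
grip_width: 0.545
```

```bash
python3 go.py .6257 .194 .155; python3 snap.py wrist 5
```

```text
8.65 [ 0.5431 -0.1279  0.1556] yaw 0.3 d [ 0.0842 -0.3214  0.0005] 6 [ 0.014  -0.0536  0.0001] q [ 0.67  0.22 -0.55  1.77  0.12  1.19 -1.48] grip 0.545 [ 1.   0.2 -0.2]
8.7 [ 0.5431 -0.1278  0.1555] [3.141e+00 1.500e-02 2.000e-03] [ 0.67  0.22 -0.55  1.77  0.12  1.19 -1.47] [-0.2  0.7  0.8]
```

View pics/wrist5.png

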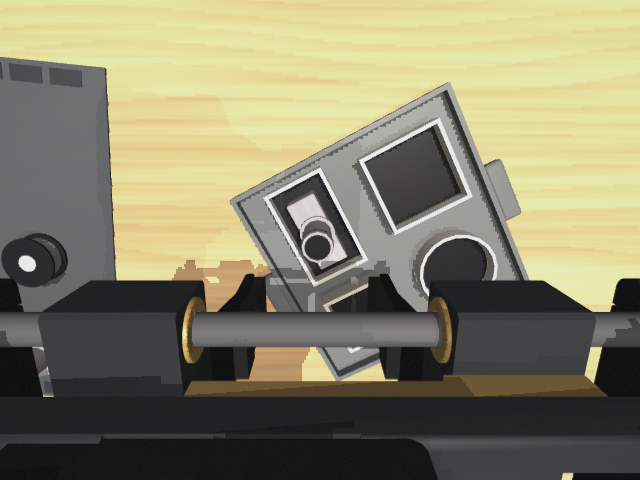

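>>> {"op": "carry_out", "data": {"rows": [{"offset": [0.014,-0.0535,0],"rot": [0,0,0],"gripper": 0.55},{"offset": [0.014,-0.0535,0],"rot": [0,0,0],"gripper": 0.55},{"offset": [0.014,-0.0535,0],"rot": [0,0,0],"gripper": 0.55},{"offset": [0.014,-0.0535,0],"rot": [0,0,0],"gripper": 0.55},{"offset": [0.014,-0.0535,0],"rot": [0,0,0],"gripper": 0.55},{"offset": [0.014,-0.0535,0],"rot": [0,0,0],"gripper": 0.55},{"offset": [0,0,0],"rot": [0,0,0],"gripper": 0.55},{"offset": [0,0,0],"rot": [0,0,0],"gripper": 0.55}]}}

```text
time: 9.7
position: [0.6269, 0.1927, 0.1545]
tool_rot: [3.141, -0.002, 0.0]
ft_force: [0.6, -0.7, -0.7]
grip_width: 0.548
```

```bash
python3 go.py .6257 .1937 .034
```

```text
9.7 [0.6269 0.1927 0.1545] yaw -0.1 d [-0.0012 -0.0011  0.1205] 3 [-0.0004 -0.0004  0.0402] q [ 0.17  0.46 -0.67  1.51  0.29  1.27 -2.11] grip 0.548 [ 0.6 -0.7 -0.7]
```

>>> {"op": "carry_out", "data": {"rows": [{"offset": [-0.001,-0.001,0.045],"rot": [0,0,0],"gripper": 0.55},{"offset": [0,0,0.04],"rot": [0,0,0],"gripper": 0.55},{"offset": [0,0,0.025],"rot": [0,0,0],"gripper": 0.55},{"offset": [0,0,0.011],"rot": [0,0,0],"gripper": 0.55},{"offset": [0,0,0],"rot": [0,0,0],"gripper": 0.55},{"offset": [0,0,0],"rot": [0,0,0],"gripper": 0.55}]}}

```text
time: 10.45
position: [0.6269, 0.194, 0.0347]
tool_rot: [-3.141, 0.002, -0.004]
ft_force: [0.2, -0.2, 0.1]
grip_width: 0.548
```

```bash
python3 go.py .6257 .1937 .034
```

```text
10.45 [0.6269 0.194  0.0347] yaw -0.1 d [-0.0012  0.0003  0.0006] 1 [-0.0012  0.0003  0.0006] q [ 0.13  0.57 -0.63  1.62  0.37  1.07 -2.17] grip 0.548 [ 0.2 -0.2  0.1]
```

>>> {"op": "carry_out", "data": {"rows": [{"offset": [-0.001,0,0],"rot": [0,0,0],"gripper": 0.2},{"offset": [0,0,0],"rot": [0,0,0],"gripper": 0.1},{"offset": [0,0,0],"rot": [0,0,0],"gripper": 0.1},{"offset": [0,0,0],"rot": [0,0,0],"gripper": 0.1},{"offset": [0,0,0],"rot": [0,0,0],"gripper": 0.1},{"offset": [0,0,-0.02],"rot": [0,0,0],"gripper": 0.1},{"offset": [0,0,-0.04],"rot": [0,0,0],"gripper": 0.1},{"offset": [0,0,-0.04],"rot": [0,0,0],"gripper": 0.1},{"offset": [0,0,-0.02],"rot": [0,0,0],"gripper": 0.1},{"offset": [-0.02,0.046,0],"rot": [0,0,0],"gripper": 0.1}]}}

```text
time: 11.7
position: [0.6055, 0.1531, 0.1557]
tool_rot: [-3.137, -0.01, -0.007]
ft_force: [-0.2, -0.2, -1.5]
grip_width: 0.243
```

```bash
python3 go.py .468 -.168 .155
```

```text
11.7 [0.6055 0.1531 0.1557] yaw 0.4 d [-0.1396  0.3202 -0.0014] 6 [-0.0233  0.0534 -0.0002] q [ 0.26  0.39 -0.68  1.6   0.25  1.24 -2.04] grip 0.243 [-0.2 -0.2 -1.5]
```

>>> {"op": "carry_out", "data": {"rows": [{"offset": [-0.0228,0.0525,0],"rot": [0,0,0],"gripper": 0.1},{"offset": [-0.0228,0.0525,0],"rot": [0,0,0],"gripper": 0.1},{"offset": [-0.0228,0.0525,0],"rot": [0,0,0],"gripper": 0.1},{"offset": [-0.0228,0.0525,0],"rot": [0,0,0],"gripper": 0.1},{"offset": [-0.0228,0.0525,0],"rot": [0,0,0],"gripper": 0.1},{"offset": [-0.0228,0.0525,0],"rot": [0,0,0],"gripper": 0.1},{"offset": [0,0,0],"rot": [0,0,7.5],"gripper": 0.1},{"offset": [0,0,0],"rot": [0,0,7.5],"gripper": 0.1},{"offset": [0,0,0],"rot": [0,0,0],"gripper": 0.1}]}}

```text
time: 12.82
position: [0.4675, -0.1668, 0.1529]
tool_rot: [3.115, -0.409, -0.001]
ft_force: [-0.3, -0.7, -1.9]
grip_width: 0.245
```

```bash
python3 go.py .468 -.168 .05; python3 snap.py wrist 6
```

```text
12.825 [ 0.4675 -0.1668  0.1529] yaw -14.9 d [0.0009 0.0011 0.1029] 2 [0.0004 0.0005 0.0515] q [ 0.78  0.08 -0.51  1.91  0.04  1.17 -1.57] grip 0.245 [-0.3 -0.7 -1.9]
12.875 [ 0.4676 -0.1666  0.153 ] [ 3.115e+00 -4.060e-01 -1.000e-03] [ 0.78  0.08 -0.51  1.91  0.04  1.17 -1.57] [-0.   0.1 -0.9]
```

View pics/wrist6.png

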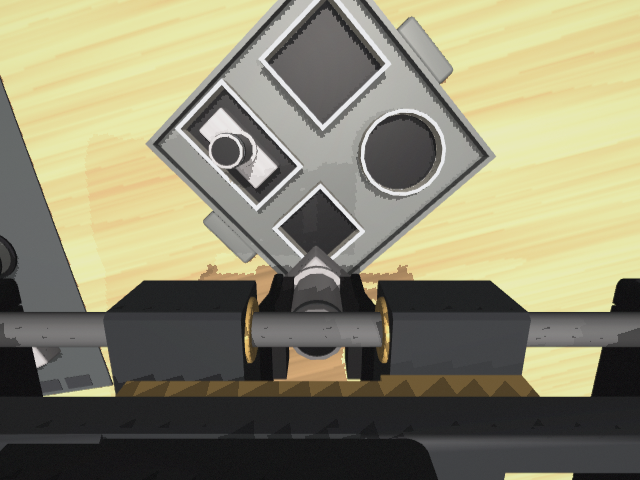

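>>> {"op": "carry_out", "data": {"rows": [{"offset": [0.001,0.001,0.045],"rot": [0,0,0],"gripper": 0.1},{"offset": [0,0,0.035],"rot": [0,0,0],"gripper": 0.1},{"offset": [0,0,0.018],"rot": [0,0,0],"gripper": 0.1},{"offset": [0,0,0.008],"rot": [0,0,0],"gripper": 0.1},{"offset": [0,0,0],"rot": [0,0,0],"gripper": 0.1},{"offset": [0,0,0],"rot": [0,0,0],"gripper": 0.1}]}}

```text
time: 13.62
position: [0.4696, -0.1684, 0.0482]
tool_rot: [3.114, -0.41, 0.003]
ft_force: [-0.2, -0.7, -0.8]
grip_width: 0.246
```

```bash
python3 go.py .468 -.168 .0405
```

```text
13.625 [ 0.4696 -0.1684  0.0482] yaw -15.0 d [-0.0017 -0.      0.0077] 1 [-0.0017 -0.      0.0077] q [ 0.76  0.21 -0.5   2.01  0.13  0.95 -1.64] grip 0.246 [-0.2 -0.7 -0.8]
```

>>> {"op": "carry_out", "data": {"rows": [{"offset": [-0.001,0,0.005],"rot": [0,0,0],"gripper": 0.1},{"offset": [0,0,0.002],"rot": [0,0,0],"gripper": 0.1},{"offset": [0,0,0.001],"rot": [0,0,0],"gripper": 0.1},{"offset": [0,0,0],"rot": [0,0,0],"gripper": 0.1}]}}

```text
time: 14.12
position: [0.4676, -0.1679, 0.0401]
tool_rot: [3.114, -0.411, -0.001]
ft_force: [-3.5, 0.9, 8.1]
grip_width: 0.245
```

Contact with the bin floor (8 N). Release and retreat; next the large nozzle at (0.4288, 0.114).

>>> {"op": "carry_out", "data": {"rows": [{"offset": [0,0,0],"rot": [0,0,0],"gripper": 0.5},{"offset": [0,0,0],"rot": [0,0,0],"gripper": 0.55},{"offset": [0,0,0],"rot": [0,0,0],"gripper": 0.55},{"offset": [0,0,-0.02],"rot": [0,0,0],"gripper": 0.55},{"offset": [0,0,-0.04],"rot": [0,0,0],"gripper": 0.55},{"offset": [0,0,-0.055],"rot": [0,0,0],"gripper": 0.55},{"offset": [0,0,0],"rot": [0,0,-7.5],"gripper": 0.55},{"offset": [0,0,0],"rot": [0,0,-7.5],"gripper": 0.55},{"offset": [0.03,-0.05,0],"rot": [0,0,0],"gripper": 0.55},{"offset": [0,0,0],"rot": [0,0,0],"gripper": 0.55}]}}

```text
time: 15.38
position: [0.4995, -0.1129, 0.1543]
tool_rot: [-3.139, -0.011, -0.003]
ft_force: [0.7, -0.8, -0.5]
grip_width: 0.549
```

```bash
python3 go.py .4288 .114 .155; python3 snap.py wrist 7
```

```text
15.375 [ 0.4995 -0.1129  0.1543] yaw 0.4 d [-0.0691 -0.2274 -0.0003] 5 [-0.0138 -0.0455 -0.0001] q [ 0.72  0.12 -0.58  1.87  0.07  1.17 -1.45] grip 0.549 [ 0.7 -0.8 -0.5]
15.425 [ 0.4984 -0.1155  0.154 ] [-3.141 -0.006 -0.   ] [ 0.72  0.12 -0.58  1.87  0.07  1.17 -1.44] [-0.1 -0.5  0.1]
```

View pics/wrist7.png

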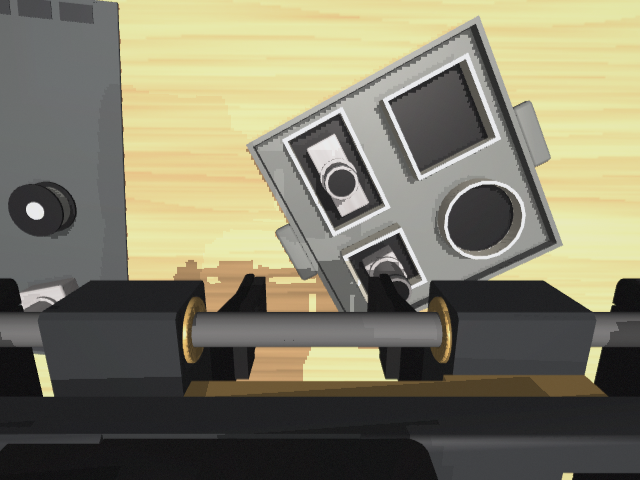

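>>> {"op": "carry_out", "data": {"rows": [{"offset": [-0.0139,-0.0459,0],"rot": [0,0,0],"gripper": 0.55},{"offset": [-0.0139,-0.0459,0],"rot": [0,0,0],"gripper": 0.55},{"offset": [-0.0139,-0.0459,0],"rot": [0,0,0],"gripper": 0.55},{"offset": [-0.0139,-0.0459,0],"rot": [0,0,0],"gripper": 0.55},{"offset": [-0.0139,-0.0459,0],"rot": [0,0,0],"gripper": 0.55},{"offset": [0,0,0],"rot": [0,0,0],"gripper": 0.55},{"offset": [0,0,0],"rot": [0,0,0],"gripper": 0.55}]}}

```text
time: 16.3
position: [0.4284, 0.1104, 0.1539]
tool_rot: [3.141, -0.002, 0.0]
ft_force: [1.0, -0.5, -0.3]
grip_width: 0.55
```

```bash
python3 go.py .4288 .114 .034
```

```text
16.3 [0.4284 0.1104 0.1539] yaw -0.1 d [ 0.0004 -0.0037  0.1199] 3 [ 0.0001 -0.0012  0.04  ] q [ 0.52 -0.06 -0.8   2.01 -0.04  1.17 -1.83] grip 0.55 [ 1.  -0.5 -0.3]
```

>>> {"op": "carry_out", "data": {"rows": [{"offset": [0,-0.0035,0.045],"rot": [0,0,0],"gripper": 0.55},{"offset": [0,0,0.04],"rot": [0,0,0],"gripper": 0.55},{"offset": [0,0,0.025],"rot": [0,0,0],"gripper": 0.55},{"offset": [0,0,0.01],"rot": [0,0,0],"gripper": 0.55},{"offset": [0,0,0],"rot": [0,0,0],"gripper": 0.55},{"offset": [0,0,0],"rot": [0,0,0],"gripper": 0.55}]}}

```text
time: 17.05
position: [0.4293, 0.115, 0.035]
tool_rot: [3.141, -0.002, 0.003]
ft_force: [0.2, -0.3, 0.5]
grip_width: 0.551
```

```bash
python3 go.py .4288 .114 .034
```

```text
17.05 [0.4293 0.115  0.035 ] yaw -0.1 d [-0.0005  0.001   0.001 ] 1 [-0.0005  0.001   0.001 ] q [ 0.47  0.16 -0.82  2.13  0.15  0.91 -2.01] grip 0.551 [ 0.2 -0.3  0.5]
```

>>> {"op": "carry_out", "data": {"rows": [{"offset": [0,0.001,0.001],"rot": [0,0,0],"gripper": 0.2},{"offset": [0,0,0],"rot": [0,0,0],"gripper": 0.1},{"offset": [0,0,0],"rot": [0,0,0],"gripper": 0.1},{"offset": [0,0,0],"rot": [0,0,0],"gripper": 0.1},{"offset": [0,0,0],"rot": [0,0,0],"gripper": 0.1},{"offset": [0,0,-0.02],"rot": [0,0,0],"gripper": 0.1},{"offset": [0,0,-0.04],"rot": [0,0,0],"gripper": 0.1},{"offset": [0,0,-0.04],"rot": [0,0,0],"gripper": 0.1},{"offset": [0,0,-0.02],"rot": [0,0,0],"gripper": 0.1},{"offset": [0,0,0],"rot": [0,0,0],"gripper": 0.1}]}}

```text
time: 18.3
position: [0.4292, 0.1143, 0.1541]
tool_rot: [3.141, -0.001, 0.005]
ft_force: [0.1, -1.6, -1.8]
grip_width: 0.243
```

```bash
python3 go.py .5838 -.205 .155
```

```text
18.3 [0.4292 0.1143 0.1541] yaw -0.0 d [ 1.548e-01  3.192e-01 -3.000e-04] 6 [ 0.0258  0.0532 -0.    ] q [ 0.54 -0.05 -0.83  2.01 -0.04  1.16 -1.84] grip 0.243 [ 0.1 -1.6 -1.8]
```

>>> {"op": "carry_out", "data": {"rows": [{"offset": [0.0258,0.0532,0],"rot": [0,0,0],"gripper": 0.1},{"offset": [0.0258,0.0532,0],"rot": [0,0,0],"gripper": 0.1},{"offset": [0.0258,0.0532,0],"rot": [0,0,0],"gripper": 0.1},{"offset": [0.0258,0.0532,0],"rot": [0,0,0],"gripper": 0.1},{"offset": [0.0258,0.0532,0],"rot": [0,0,0],"gripper": 0.1},{"offset": [0.0258,0.0532,0],"rot": [0,0,0],"gripper": 0.1},{"offset": [0,0,0],"rot": [0,0,-8.8],"gripper": 0.1},{"offset": [0,0,0],"rot": [0,0,-8.8],"gripper": 0.1},{"offset": [0,0,0],"rot": [0,0,0],"gripper": 0.1}]}}

```text
time: 19.42
position: [0.582, -0.2046, 0.1507]
tool_rot: [-3.103, -0.477, 0.004]
ft_force: [0.2, 1.0, -1.5]
grip_width: 0.245
```

```bash
python3 go.py .5838 -.205 .05; python3 snap.py wrist 8
```

```text
19.425 [ 0.582  -0.2046  0.1507] yaw 17.5 d [0.0018 0.0012 0.1006] 2 [0.0009 0.0006 0.0503] q [ 0.79  0.37 -0.61  1.62  0.22  1.23 -1.13] grip 0.245 [ 0.2  1.  -1.5]
19.475 [ 0.5821 -0.2046  0.1512] [-3.104e+00 -4.760e-01  3.000e-03] [ 0.79  0.36 -0.61  1.62  0.22  1.23 -1.13] [ 0.2  0.3 -1.5]
```

View pics/wrist8.png

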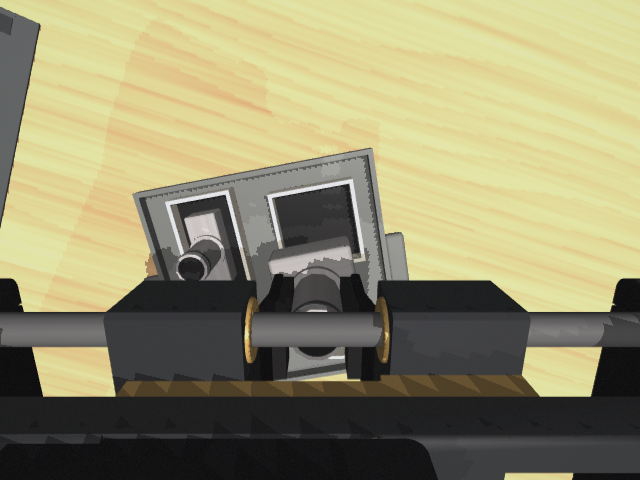

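>>> {"op": "carry_out", "data": {"rows": [{"offset": [0.0015,0.001,0.045],"rot": [0,0,0],"gripper": 0.1},{"offset": [0,0,0.035],"rot": [0,0,0],"gripper": 0.1},{"offset": [0,0,0.016],"rot": [0,0,0],"gripper": 0.1},{"offset": [0,0,0.008],"rot": [0,0,0],"gripper": 0.1},{"offset": [0,0,0],"rot": [0,0,0],"gripper": 0.1},{"offset": [0,0,0],"rot": [0,0,0],"gripper": 0.1}]}}

```text
time: 20.23
position: [0.5857, -0.2058, 0.0505]
tool_rot: [3.103, 0.479, 0.003]
ft_force: [0.4, -0.2, -0.8]
grip_width: 0.243
```

```bash
python3 go.py .5838 -.205 .0405
```

```text
20.225 [ 0.5857 -0.2058  0.0505] yaw 17.6 d [-0.0015 -0.0014  0.01  ] 1 [-0.0015 -0.0014  0.01  ] q [ 0.76  0.47 -0.58  1.7   0.29  1.05 -1.18] grip 0.243 [ 0.4 -0.2 -0.8]
```

>>> {"op": "carry_out", "data": {"rows": [{"offset": [-0.0015,-0.001,0.006],"rot": [0,0,0],"gripper": 0.1},{"offset": [0,0,0.003],"rot": [0,0,0],"gripper": 0.1},{"offset": [0,0,0.001],"rot": [0,0,0],"gripper": 0.1},{"offset": [0,0,0],"rot": [0,0,0],"gripper": 0.1}]}}

```text
time: 20.72
position: [0.5827, -0.2052, 0.0403]
tool_rot: [3.104, 0.48, -0.001]
ft_force: [-3.5, 1.3, 7.4]
grip_width: 0.245
```

Contact. Release, retreat; last is the round nozzle at (0.5214, 0.190).

>>> {"op": "carry_out", "data": {"rows": [{"offset": [0,0,0],"rot": [0,0,0],"gripper": 0.5},{"offset": [0,0,0],"rot": [0,0,0],"gripper": 0.55},{"offset": [0,0,0],"rot": [0,0,0],"gripper": 0.55},{"offset": [0,0,-0.02],"rot": [0,0,0],"gripper": 0.55},{"offset": [0,0,-0.04],"rot": [0,0,0],"gripper": 0.55},{"offset": [0,0,-0.055],"rot": [0,0,0],"gripper": 0.55},{"offset": [0,0,0],"rot": [0,0,8.8],"gripper": 0.55},{"offset": [0,0,0],"rot": [0,0,8.8],"gripper": 0.55},{"offset": [0,-0.05,0],"rot": [0,0,0],"gripper": 0.55},{"offset": [0,0,0],"rot": [0,0,0],"gripper": 0.55}]}}

```text
time: 21.98
position: [0.584, -0.1491, 0.1561]
tool_rot: [-3.14, -0.011, -0.004]
ft_force: [0.2, -0.9, -0.7]
grip_width: 0.554
```

```bash
python3 go.py .5214 .19 .155
```

```text
21.975 [ 0.584  -0.1491  0.1561] yaw 0.4 d [-0.0602 -0.3396  0.0016] 7 [-0.0086 -0.0485  0.0002] q [ 0.7   0.32 -0.6   1.65  0.19  1.22 -1.5 ] grip 0.554 [ 0.2 -0.9 -0.7]
```

>>> {"op": "carry_out", "data": {"rows": [{"offset": [-0.0088,-0.0487,0],"rot": [0,0,0],"gripper": 0.55},{"offset": [-0.0088,-0.0487,0],"rot": [0,0,0],"gripper": 0.55},{"offset": [-0.0088,-0.0487,0],"rot": [0,0,0],"gripper": 0.55},{"offset": [-0.0088,-0.0487,0],"rot": [0,0,0],"gripper": 0.55},{"offset": [-0.0088,-0.0487,0],"rot": [0,0,0],"gripper": 0.55},{"offset": [-0.0088,-0.0487,0],"rot": [0,0,0],"gripper": 0.55},{"offset": [-0.0088,-0.0487,0],"rot": [0,0,0],"gripper": 0.55},{"offset": [0,0,0],"rot": [0,0,0],"gripper": 0.55},{"offset": [0,0,0],"rot": [0,0,0],"gripper": 0.55}]}}

```text
time: 23.1
position: [0.522, 0.1852, 0.1547]
tool_rot: [3.141, -0.001, 0.002]
ft_force: [-0.5, -1.3, -0.3]
grip_width: 0.549
```

```bash
python3 go.py .5214 .19 .034
```

```text
23.1 [0.522  0.1852 0.1547] yaw -0.0 d [-0.0007 -0.005   0.1207] 3 [-0.0002 -0.0017  0.0402] q [ 0.31  0.25 -0.79  1.77  0.19  1.2  -2.11] grip 0.549 [-0.5 -1.3 -0.3]
```

>>> {"op": "carry_out", "data": {"rows": [{"offset": [0,-0.005,0.045],"rot": [0,0,0],"gripper": 0.55},{"offset": [0,0,0.04],"rot": [0,0,0],"gripper": 0.55},{"offset": [0,0,0.025],"rot": [0,0,0],"gripper": 0.55},{"offset": [0,0,0.011],"rot": [0,0,0],"gripper": 0.55},{"offset": [0,0,0],"rot": [0,0,0],"gripper": 0.55},{"offset": [0,0,0],"rot": [0,0,0],"gripper": 0.55}]}}

```text
time: 23.85
position: [0.5226, 0.1908, 0.0343]
tool_rot: [-3.141, 0.002, -0.003]
ft_force: [0.5, 0.0, 0.6]
grip_width: 0.547
```

```bash
python3 go.py .5214 .19 .034
```

```text
23.85 [0.5226 0.1908 0.0343] yaw -0.1 d [-0.0012  0.0008  0.0003] 1 [-0.0012  0.0008  0.0003] q [ 0.23  0.4  -0.74  1.87  0.32  0.99 -2.22] grip 0.547 [0.5 0.  0.6]
```

>>> {"op": "carry_out", "data": {"rows": [{"offset": [-0.001,0.001,0],"rot": [0,0,0],"gripper": 0.2},{"offset": [0,0,0],"rot": [0,0,0],"gripper": 0.1},{"offset": [0,0,0],"rot": [0,0,0],"gripper": 0.1},{"offset": [0,0,0],"rot": [0,0,0],"gripper": 0.1},{"offset": [0,0,0],"rot": [0,0,0],"gripper": 0.1},{"offset": [0,0,-0.02],"rot": [0,0,0],"gripper": 0.1},{"offset": [0,0,-0.04],"rot": [0,0,0],"gripper": 0.1},{"offset": [0,0,-0.04],"rot": [0,0,0],"gripper": 0.1},{"offset": [0,0,-0.02],"rot": [0,0,0],"gripper": 0.1},{"offset": [0,0,0],"rot": [0,0,0],"gripper": 0.1}]}}

```text
time: 25.1
position: [0.5213, 0.1902, 0.1545]
tool_rot: [-3.141, 0.001, -0.005]
ft_force: [0.7, 0.1, -2.2]
grip_width: 0.242
```

```bash
python3 go.py .508 -.2445 .155
```

```text
25.1 [0.5213 0.1902 0.1545] yaw -0.0 d [-0.0131  0.4347 -0.0006] 8 [-0.0016  0.0543 -0.0001] q [ 0.3   0.25 -0.8   1.77  0.19  1.2  -2.12] grip 0.242 [ 0.7  0.1 -2.2]
```

>>> {"op": "carry_out", "data": {"rows": [{"offset": [-0.0016,0.0543,0],"rot": [0,0,0],"gripper": 0.1},{"offset": [-0.0016,0.0543,0],"rot": [0,0,0],"gripper": 0.1},{"offset": [-0.0016,0.0543,0],"rot": [0,0,0],"gripper": 0.1},{"offset": [-0.0016,0.0543,0],"rot": [0,0,0],"gripper": 0.1},{"offset": [-0.0016,0.0543,0],"rot": [0,0,0],"gripper": 0.1},{"offset": [-0.0016,0.0543,0],"rot": [0,0,0],"gripper": 0.1},{"offset": [-0.0016,0.0543,0],"rot": [0,0,0],"gripper": 0.1},{"offset": [-0.0016,0.0543,0],"rot": [0,0,0],"gripper": 0.1},{"offset": [0,0,0],"rot": [0,0,0],"gripper": 0.1},{"offset": [0,0,0],"rot": [0,0,0],"gripper": 0.1}]}}

```text
time: 26.35
position: [0.5066, -0.2434, 0.1513]
tool_rot: [-3.139, 0.001, 0.004]
ft_force: [-0.1, 0.7, -1.0]
grip_width: 0.243
```

```bash
python3 go.py .508 -.2445 .05;python3 snap.py wrist 9
```

```text
26.35 [ 0.5066 -0.2434  0.1513] yaw -0.0 d [0.0016 0.0013 0.1013] 2 [0.0008 0.0007 0.0506] q [ 0.86  0.23 -0.52  1.76  0.12  1.19 -1.26] grip 0.243 [-0.1  0.7 -1. ]
26.4 [ 0.5071 -0.2426  0.1517] [-3.14e+00 -2.00e-03  3.00e-03] [ 0.86  0.23 -0.52  1.76  0.12  1.19 -1.26] [-0.5  0.7 -0.7]
```

View pics/wrist9.png

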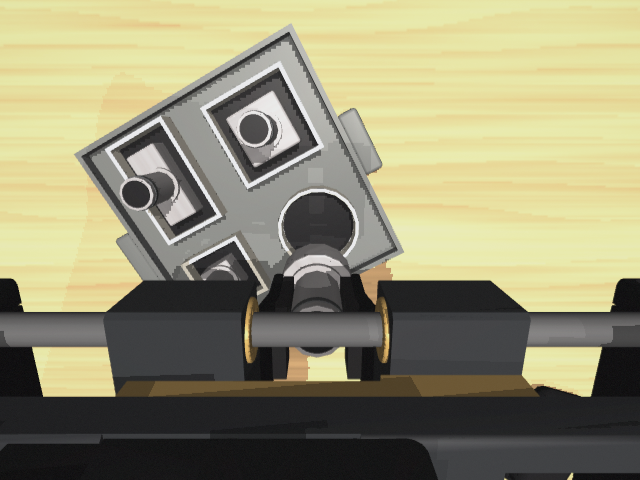

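>>> {"op": "carry_out", "data": {"rows": [{"offset": [0.001,0.001,0.045],"rot": [0,0,0],"gripper": 0.1},{"offset": [0,0,0.035],"rot": [0,0,0],"gripper": 0.1},{"offset": [0,0,0.016],"rot": [0,0,0],"gripper": 0.1},{"offset": [0,0,0.008],"rot": [0,0,0],"gripper": 0.1},{"offset": [0,0,0],"rot": [0,0,0],"gripper": 0.1},{"offset": [0,0,0],"rot": [0,0,0],"gripper": 0.1}]}}

```text
time: 27.15
position: [0.5094, -0.2459, 0.0503]
tool_rot: [3.14, -0.0, 0.003]
ft_force: [0.3, 0.8, 0.2]
grip_width: 0.248
```

```bash
python3 go.py .508 -.2445 .0405
```

```text
27.15 [ 0.5094 -0.2459  0.0503] yaw -0.0 d [-0.0015 -0.0014  0.0098] 1 [-0.0015 -0.0014  0.0098] q [ 0.83  0.34 -0.5   1.85  0.19  1.   -1.32] grip 0.248 [0.3 0.8 0.2]
```

>>> {"op": "carry_out", "data": {"rows": [{"offset": [-0.001,-0.001,0.006],"rot": [0,0,0],"gripper": 0.1},{"offset": [0,0,0.003],"rot": [0,0,0],"gripper": 0.1},{"offset": [0,0,0.001],"rot": [0,0,0],"gripper": 0.1},{"offset": [0,0,0],"rot": [0,0,0],"gripper": 0.1}]}}

```text
time: 27.65
position: [0.5074, -0.2445, 0.0402]
tool_rot: [3.141, -0.001, -0.001]
ft_force: [-2.8, 1.8, 7.9]
grip_width: 0.242
```

>>> {"op": "carry_out", "data": {"rows": [{"offset": [0,0,0],"rot": [0,0,0],"gripper": 0.5},{"offset": [0,0,0],"rot": [0,0,0],"gripper": 0.55},{"offset": [0,0,0],"rot": [0,0,0],"gripper": 0.55},{"offset": [0,0,-0.02],"rot": [0,0,0],"gripper": 0.55},{"offset": [0,0,-0.04],"rot": [0,0,0],"gripper": 0.55},{"offset": [0,0,-0.06],"rot": [0,0,0],"gripper": 0.55},{"offset": [0,0.05,-0.03],"rot": [0,0,0],"gripper": 0.55},{"offset": [0,0.06,0],"rot": [0,0,0],"gripper": 0.55},{"offset": [0,0.06,0],"rot": [0,0,0],"gripper": 0.55},{"offset": [0,0.06,0],"rot": [0,0,0],"gripper": 0.55}]}}

```text
time: 28.9
position: [0.5075, -0.4765, 0.1912]
tool_rot: [3.14, -0.0, 0.003]
ft_force: [0.7, -0.1, 0.5]
grip_width: 0.552
```

```bash
python3 snap.py top 9; python3 snap.py scene 9; python3 - <<'E'
import cv2
im=cv2.imread("pics/scene9.png");cv2.imwrite("pics/s9c.png",cv2.resize(im[125:255,170:315],None,fx=4.5,fy=4.5,interpolation=cv2.INTER_CUBIC))
E
```

```text
28.95 [ 0.5035 -0.4871  0.1892] [ 3.134e+00 -1.600e-02 -1.000e-03] [ 1.01  0.47 -0.39  1.36  0.19  1.34 -0.97] [-2.5 -7.8 -0.6]
29.0 [ 0.5032 -0.4836  0.1888] [ 3.137e+00 -1.700e-02 -3.000e-03] [ 1.    0.47 -0.39  1.36  0.18  1.34 -0.97] [-0.2 -0.4 -0.7]
```

View pics/top9.png

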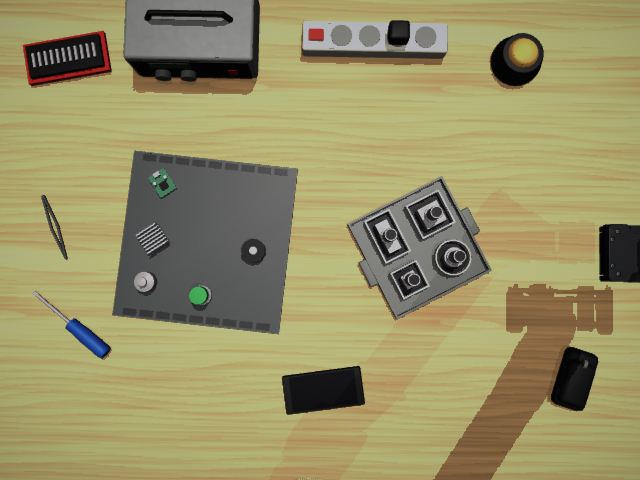

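View pics/s9c.png

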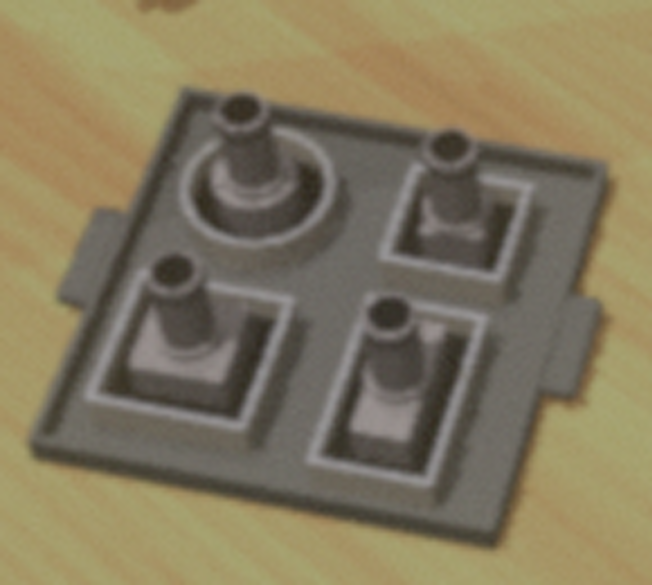

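All four nozzles stand upright in their own bins. The heatsink (152,238) and weight (145,282) are at the same pixels as at the start.

>>> {"op": "carry_out", "data": {"rows": [{"offset": [0,0,0],"rot": [0,0,0],"gripper": 0.55},{"offset": [0,0,0],"rot": [0,0,0],"gripper": 0.55}]}}

```text
time: 29.25
position: [0.5085, -0.4727, 0.1901]
tool_rot: [-3.141, -0.003, -0.002]
ft_force: [0.8, 0.6, -0.1]
grip_width: 0.554
```

```bash
python3 -c "
from bench import workorder
print(workorder.close_job())"
```

```text
the job is handed in; nothing more can be done
None
```

All four nozzles are in their own bins, standing upright with the collar up, and the job was handed in at about 29 s of the 109 s allowed. I picked each one up by its collar, turned the three with straight sides to line up with their bins, lowered it until it touched the floor (about 8 N), and let go.

The last top and scene pictures show all four upright, with clear space inside the rims. The heatsink, the weight and the other items on the mat are where they started. The arm ended clear of everything, and none of my checks failed. The readings put the bin floors a few mm higher than the stated 5 mm, which fits the caddy having a base plate, so I set each nozzle down by touch.

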